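# Close up the violin maker's tool case

## Robot

A 7-joint arm with a two-finger parallel gripper is mounted at the origin on the work surface. World frame = base frame: x ahead of the robot, y to its left, z up, the work surface at z = 0. Lengths are in m, angles in rad, forces in N, time in s.
With the tool pointing down it reaches from about 0.4 to 0.9 m from the base axis. Payload 5.5 kg.
Tool frame: the origin (TCP) lies midway between the tips of the shut fingers; the grasp point (between the pads) lies 19 mm behind it; z points along the fingers, y is the line along which they close (so a half turn about z gives the same grasp; the last joint's range is limited). The gripper opens to 92 mm and grips with 3 to 60 N. Pads are 19 mm wide; open, the fingers measure 130 mm over their backs; the gripper's body (75 mm by 190 mm) begins 47 mm behind the grasp point.
Start: joints at [-1.042, 0.501, -0.427, 1.55, 0.221, 1.138, -0.21], TCP at [0.171, 0.627, 0.227] pointing down, gripper open.
Joint ranges: [-2.88, 2.88], [-0.31, 2.03], [-1.54, 1.56], [0.2, 2.42], [-1.41, 4.55], [0.19, 2.02], [-2.57, 2.57]. Speed limits (rad/s): [2.57, 2.57, 3.14, 3.14, 3.14, 3.14, 3.14].

## Interface

Orientations are given as [roll, pitch, yaw] about the fixed x, y, z axes, in that order (R = Rz(yaw) Ry(pitch) Rx(roll)).
In Python, from rig import readout, eyes, job gives the robot as it stands.
- The arm moves only by the tool play_rows, never from a script. Its argument "motion" is text: rows parted by semicolons, each of 7 numbers parted by spaces: the shift along the world's x, y, z in cm, then the turn, a rotation vector about the world's x, y, z in rad, then the finger opening in cm, from 0 to 9.18. In form: tx ty tz ax ay az claw; .... A call has 1 to 12 rows; each row is the pose to reach, as a shift and turn from the pose commanded when the call began; what a row does not reach only later rows make up. A row lasts 1/8 s, in which the tool goes at most 62.5 mm and 10.7 degrees, less where a joint would pass 70% of its speed; a pose out of reach is approached as far as the arm can. A call with a gripper value outside its range is refused whole. The fingers move at their own pace and stop on an object; "force" is the grip in N (left out, the last holds). Time passes only in rows, so rows that repeat a pose let the fingers close. It gives the time, the measured TCP pose, the force, the opening and the grip force at its end, in the units of the state.
- readout.get_obs(): the state, without advancing time (a new reading comes with each control period).
- eyes.read_camera(name): name is "side" or "top"; returns a dict with "color" (400x640x3 uint8, red, green, blue), "K" (3x3 intrinsics, pixels), "distortion" ([k1, k2, p1, p2, k3] as OpenCV has them; the pictures are not rectified), "R" (3x3) and "t" (3): a world point X has camera coordinates R X + t. Camera axes: x right, y down, z forward; pixel columns grow to the right and rows downward; lengths in m; the calibration is good to about 2 mm. A picture is of the moment at which its call begins. There is no depth.
- job.job_done(): hands the job in; it is judged then, once.
The state is a dict: "t": time; "joint_positions": joint angles; "qd": joint speeds; "tau": joint torques, N m; "tool_pos": TCP position; "tool_rot": TCP orientation; "contact_force": force on the tool from outside, world axes, zero at the start; "wrist_torque": the same for the moment, N m; "width": opening from 0.0 (shut) to 1.0 (fully open); "grasp_force": force on a finger pad.
Only numpy, scipy, OpenCV 4.12 (cv2) and the standard library are available. Lean on these libraries where they do the work, as an engineer would, in place of code of your own. Each camera call takes 0.05 s, during which the arm holds its last target. There are 200 camera calls.

## Task

Close up the wooden tool case: first push the upright inner tool flap over until it lies flat inside the case, then swing the hinged lid shut over it and press it fully home. Just push with the fingertips: nothing is to be gripped or picked up, the case stays where it stands, and the tools and jars in and around it are left alone.

Things in the scene. Friction and masses are not known exactly. Their poses are not given: they have to be found in the camera images.
- case: Open wooden tool case loose on the bench, 2.5 kg: outside 260 (its x) x 200 (its y) x 90 mm high, walls and floor 10 mm. Origin: centre of its underside; x along the hinges, y from the flap's side towards the lid's hinge, z up. Turned by up to 0.8 rad from the world axes. A cross wall 68 mm high carries the flap's hinge.
- flap (a joint): Angle of the inner tool flap, rad: 0 = lying flat in the case, 1.3 to 1.55 = upright, as it starts. Hinge line along case x at y = -55 mm, z = 69 mm in the case's frame; the flap reaches 130 mm from it, up when upright, towards case +y when flat. Stiff friction hinge: it stays where it is left and must be pushed all the way down (about 3 N).
- flap_edge (a point): Middle of the flap's free edge, on its outer face (facing case -y when upright, top when flat). The flap is a pale board 220 (along case x) x 130 x 8 mm; the hinge line lies in its inner face, which carries five strapped tools. Folded, its top is 77 mm above the bench, 13 mm below the case's rim.
- lid (a joint): Angle of the lid, rad: 0 = shut on the rim, 1.57 = vertical, starts at 1.65 to 1.85 (leaning back a little), stop at 1.95. Hinge line along case x at y = +100 mm, z = 90.5 mm in the case's frame; the lid reaches 200 mm from it, up when open, towards case -y when shut. Stiff friction hinge: it stays where it is left and must be pushed all the way (about 4 N near the edge).
- lid_edge (a point): Middle of the lid's free edge, on its outer face (facing case +y when open, top when shut). The lid is a plain board 260 (along case x) x 200 x 10 mm; the hinge line lies in its inner face. Shut, its top is 100.5 mm above the bench.
- finger_plane: Small brass finger plane, 54 x 22 x 22 mm, loose on the floor of the case. Origin: centre of its underside. Leave it.
- oilstone: Grey sharpening stone, 75 x 30 x 16 mm, loose on the floor of the case. Origin: centre of its underside. Leave it.
- block_plane: Brass plane, 90 x 36 x 36 mm, loose on the bench beside the case, on the lid hinge's side. Origin: centre of its underside. Leave it.
- gouge: Carving gouge with a pale wooden handle, 200 mm long, 25 mm high, loose on the bench near the side of the case where the flap is hinged. Origin: on the bench below the middle, handle along its -x. Leave it.
- mallet: Wooden mallet lying on the bench beyond the case: head 55 x 100 x 60 mm, 150 mm handle along its -x. Origin: centre of the head's underside. Leave it.
- glue_pot: Black and copper glue pot, 100 mm wide, 125 mm high, standing on the bench to the left. Origin: centre of its underside. Leave it.
- varnish: Amber varnish jar, 56 mm wide, 130 mm high, standing on the bench to the left. Origin: centre of its underside. Leave it.

How it is judged:
On the way, in this order (a step that is already met when the one before it is completed fails the run):
1. the flap lies flat inside the case while the lid is still open (value of joint flap below 0.07 rad and value of joint lid above 1 rad), for 0.2 s.
2. the lid is shut over the folded flap (value of joint lid below 0.035 rad and value of joint flap below 0.07 rad), for 0.2 s.
At the end, for the whole second after the job is handed in: The flap lies flat (within 0.07 rad), the lid is shut (within 0.035 rad, 7 mm at its edge) and at rest, the case stands level within 30 mm of where it was, and every other thing is within 30 mm of where it was (all of step 2 and velocity of joint lid below 0.05 rad/s and linear speed of case below 0.02 m/s and angle between case's own z axis and vertical below 0.03 rad and distance of each of case, finger_plane, oilstone, block_plane, gouge, mallet, glue_pot, varnish from where it was at the start of the episode below 0.03 m); the robot touches nothing.
It fails at once if the lid was swung down before the flap lay flat (value of joint lid below 1 rad and value of joint flap above 0.2 rad).
It fails at once if the case was lifted or tilted (height (world z) of case above 0.012 m or angle between case's own z axis and vertical above 0.12 rad).
It fails at once if the case was shoved more than 30 mm (distance of case from where it was at the start of the episode above 0.03 m).
It fails at once if a tool or jar was picked up, knocked or shifted more than 30 mm (distance of any of finger_plane, oilstone, block_plane, gouge, mallet, glue_pot, varnish from where it was at the start of the episode above 0.03 m).
It also fails if it takes over 58 s, if anything falls off the work surface, if the arm or the gripper's body presses on something with over 40 N, if the wrist force passes 120 N, or if a joint passes its speed limit or range.

## Working session

There is one attempt and no reset: what is moved stays moved. The work goes in short steps, Python scripts to look and compute and a tool call to move; the robot and the scene stay as the last step left them, time stands still between calls to the robot, and variables do not carry over. Pictures are saved under pics/ and viewed, at most 10 in all, crops included, and the job is handed in when it is done.

Besides the shell and the picture viewer there is one more tool, called after "Call:" as a command line: name --argument value ..., lists and objects as JSON in quotes. play_rows: Moves the arm, as the interface text tells. Its arguments: {"type":"object","properties":{"motion":{"type":"string"},"force":{"type":"number"}},"required":["motion"]}

```bash
mkdir -p pics; ls; cat > h.py <<'E'
import numpy as np,cv2
from rig import readout,eyes,job
def snap(n,f):
    c=eyes.read_camera(n); cv2.imwrite('pics/'+f,c['color'][:,:,::-1]); np.savez('pics/'+f[:-4]+'.npz',**{k:np.array(v) for k,v in c.items()}); return c
def ray(c,uv):
    p=cv2.undistortPoints(np.array([[uv]],float),c['K'],c['distortion'])[0,0]
    d=c['R'].T@np.array([p[0],p[1],1]); return -c['R'].T@c['t'],d
def onz(c,uv,z):
    o,d=ray(c,uv); return o+d*(z-o[2])/d[2]
def tri(c1,u1,c2,u2):
    o1,d1=ray(c1,u1);o2,d2=ray(c2,u2)
    s=np.linalg.lstsq(np.stack([d1,-d2],1),o2-o1,rcond=None)[0]
    a=o1+s[0]*d1;b=o2+s[1]*d2
    return (a+b)/2,np.linalg.norm(a-b)
def proj(c,X):
    return cv2.projectPoints(np.array(X,float).reshape(-1,3),cv2.Rodrigues(c['R'])[0],c['t'],c['K'],c['distortion'])[0][:,0]
E
python3 - <<'E'
from h import *
for n in('side','top'):
    c=snap(n,n+'1.png'); print(n,c['K'],-c['R'].T@c['t'],c['R'][2])
o=readout.get_obs();print(o)
E
```

```text
pics
side [[422.17680405   0.         320.68024546]
 [  0.         422.17680405 200.14497918]
 [  0.           0.           1.        ]] [ 0.45656056 -0.41934336  0.89745549] [ 0.13383293  0.56789376 -0.81214865]
top [[504.94785944   0.         321.72014985]
 [  0.         504.94785944 203.68480673]
 [  0.           0.           1.        ]] [0.51162891 0.14881902 1.23777427] [ 0.08293108 -0.01769645 -0.99639815]
{'t': 0.1, 'joint_positions': array([-1.04181058,  0.50178036, -0.4268179 ,  1.55130688,  0.22078726,
        1.13831731, -0.21030924]), 'qd': array([ 0.00104042, -0.00378006,  0.00039715, -0.00215857,  0.00199076,
        0.0021214 , -0.00048775]), 'tau': array([-1.13646244e-02, -5.67873752e+01, -5.83826289e+00, -2.79916656e+01,
       -6.89750444e-02,  2.40341364e-02,  3.15470197e-05]), 'tool_pos': array([0.17059895, 0.62656899, 0.22578257]), 'tool_rot': array([-3.13983397e+00, -8.48848957e-05,  2.87584203e+00]), 'contact_force': array([-0.08387767,  0.56566774, -0.45897524]), 'wrist_torque': array([-0.00237258,  0.01735038, -0.03378487]), 'grasp_force': 0.0, 'width': 0.9964164760510932}
```

View pics/side1.png

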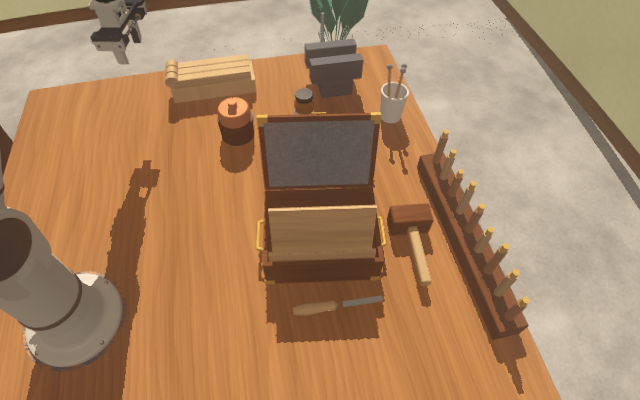

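View pics/top1.png

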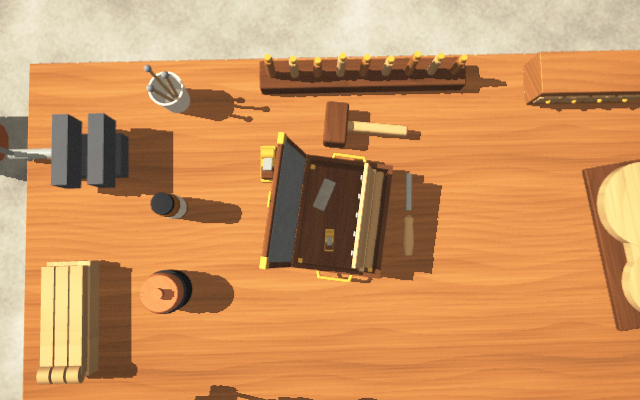

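The side view shows the flap top edge near (270-378, 208) and the lid top edge near (262-380, 118). In the top view the case spans about (262-390, 133-280), with case +x pointing up in the image (world +x) and +y pointing left. I'll enlarge both for corner pixels.

```bash
python3 - <<'E'
import cv2
a=cv2.imread('pics/top1.png')[120:290,245:455]; cv2.imwrite('pics/tc.png',cv2.resize(a,None,fx=3.5,fy=3.5,interpolation=cv2.INTER_CUBIC))
a=cv2.imread('pics/side1.png')[100:320,215:450]; cv2.imwrite('pics/sc.png',cv2.resize(a,None,fx=2.7,fy=2.7,interpolation=cv2.INTER_CUBIC))
E
```

```text
(no output)
```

View pics/tc.png

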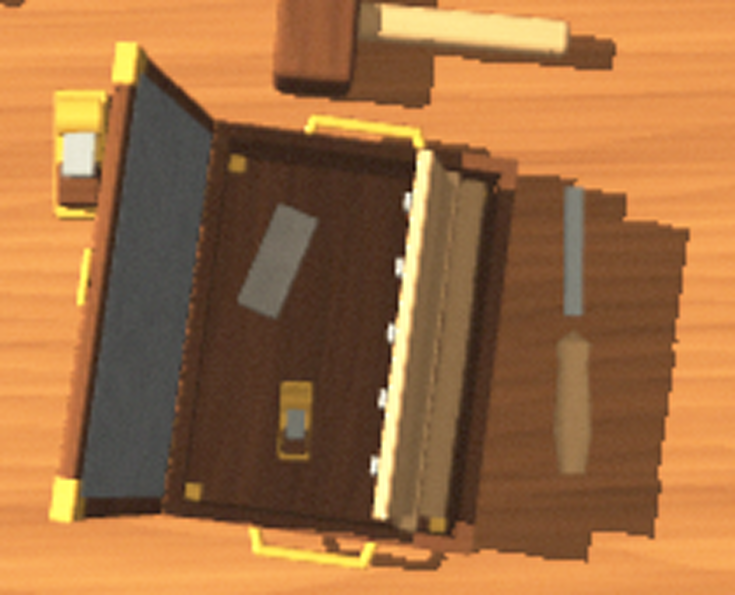

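View pics/sc.png

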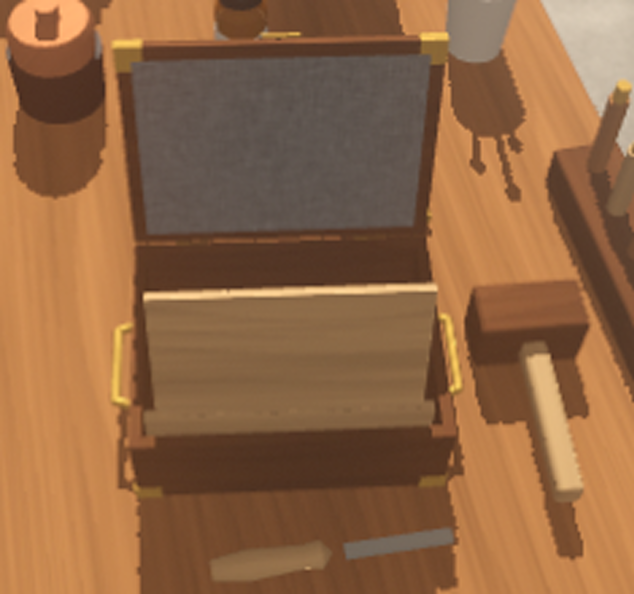

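The enlargements show the rim corners at about (517,160), (470,550), (163,512) and (218,122) in the top crop. The flap's outer edge runs (435,152)-(388,520) there and (147,299)-(436,292) in the side crop. The lid's top corners are also clear.

```bash
cat >> h.py <<'E'
def load(f):
    d=np.load('pics/'+f); return {k:d[k] for k in d}
E
python3 - <<'E'
from h import *
T=load('top1.npz');S=load('side1.npz')
t=lambda u,v:(245+(u+.5)/3.5-.5,120+(v+.5)/3.5-.5); s=lambda u,v:(215+(u+.5)/2.7-.5,100+(v+.5)/2.7-.5)
tp=[(517,160),(470,550),(163,512),(218,122)]
P=[onz(T,t(*p),.09) for p in tp]
Q=[onz(S,s(*p),.09) for p in [(455,432),(127,440)]]
print('rim top',np.round(P,4));print('rim side front',np.round(Q,4))
print([round(float(np.linalg.norm(P[i]-P[(i+1)%4])),4) for i in range(4)])
c=np.mean(P,0);ex=(P[0]+P[3]-P[1]-P[2]);yaw=np.arctan2(ex[1],ex[0]);print('case',c,yaw)
R=np.array([[np.cos(yaw),-np.sin(yaw),0],[np.sin(yaw),np.cos(yaw),0],[0,0,1]])
o=np.array([c[0],c[1],0])
print('case frame:')
for n,a,b in [('flapR',(435,152),(436,292)),('flapL',(388,520),(147,299)),('lidR',(140,43),(447,36)),('lidL',(75,480),(113,42)),('lidLouter',(50,519),(113,42)),('lidRouter',(115,43),(447,36)),]:
    X,e=tri(T,t(*a),S,s(*b));print(n,np.round(R.T@(X-o),3),'err',round(e,4))
for n,p,h in [('plane',(78,140),.036),('goug',(573,330),.02)]:
    print(n,onz(T,t(*p),h), R.T@(onz(T,t(*p),h)-o))
E
```

```text
rim top [[ 0.6915 -0.0365  0.09  ]
 [ 0.4382  0.0037  0.09  ]
 [ 0.468   0.201   0.09  ]
 [ 0.7215  0.1594  0.09  ]]
rim side front [[ 0.6888 -0.0354  0.09  ]
 [ 0.4324  0.0096  0.09  ]]
[0.2564, 0.1996, 0.2568, 0.1981]
case [0.57981136 0.08191382 0.09      ] -0.16007470322916575
case frame:
flapR [ 0.107 -0.036  0.197] err 0.0025
flapL [-0.111 -0.035  0.199] err 0.0014
lidR [0.127 0.139 0.292] err 0.0037
lidL [-0.121  0.139  0.294] err 0.0229
lidLouter [-0.133  0.152  0.282] err 0.0019
lidRouter [0.129 0.154 0.278] err 0.0011
plane [0.72115212 0.25623142 0.036     ] [0.11174895 0.1946176  0.036     ]
goug [ 0.58272423 -0.08204366  0.02      ] [ 0.02900913 -0.16139705  0.02      ]
```

Call:
play_rows --motion "0 0 6 0 0 0 0; 0 0 12 0 0 0 0; 0 0 17 0 0 0 0; 3 -5 18 0 0 -0.15 0; 6 -10 18 0 0 -0.3 0; 9 -15 18 0 0 -0.45 0; 12 -20 18 0 0 -0.6 0; 15 -25 18 0 0 -0.75 0; 18 -30 18 0 0 -0.9 0; 21 -35 18 0 0 -1.05 0; 24 -40 18 0 0 -1.2 0; 27 -45 18 0 0 -1.35 0"

```text
t: 1.6
tool_pos: [0.4412, 0.1754, 0.4066]
tool_rot: [-3.142, -0.0, 1.521]
contact_force: [0.8, 0.9, -0.7]
width: 0.005
grasp_force: 0.0
```

Call:
play_rows --motion "3 -5 0 0 0 -0.06 0; 6 -10 0 0 0 -0.11 0; 9 -15 0 0 0 -0.11 0; 12.3 -19.2 0 0 0 -0.11 0; 12.3 -19.2 -5 0 0 -0.11 0; 12.3 -19.2 -10 0 0 -0.11 0; 12.3 -19.2 -15 0 0 -0.11 0; 12.3 -19.2 -20 0 0 -0.11 0; 12.3 -19.2 -23 0 0 -0.11 0; 12.3 -19.2 -23 0 0 -0.11 0"

```text
t: 2.85
tool_pos: [0.5612, -0.0148, 0.1739]
tool_rot: [-3.135, 0.001, 1.416]
contact_force: [-0.4, -0.3, 0.3]
width: 0.004
grasp_force: 0.0
```

```bash
python3 - <<'E'
from h import *
o=readout.get_obs();p=o['tool_pos'];print(p,o['tool_rot'],o['contact_force'])
for a in [1.36,1.2,1.05,.9,.75,.6,.45,.3,.2,.1,0,-.05]:
    r=.108; y=-.055+r*np.cos(a)-.008*np.sin(a)-.0095; z=.069+r*np.sin(a)+.008*np.cos(a)
    w=np.array([.580+.1594*y,.082+.987*y,z]); print(a,np.round((w-p)*100,1))
c=snap('side','s2.png'); cv2.imwrite('pics/s2c.png',cv2.resize(c['color'][60:330,180:470,::-1],None,fx=2.2,fy=2.2))
E
```

```text
[ 0.56116992 -0.01477318  0.17392675] [-3.13524008e+00  1.37908117e-03  1.41592037e+00] [-0.3577612  -0.27818821  0.29196925]
1.36 [1.1 4.8 0.2]
1.2 [ 1.4  6.4 -0.1]
1.05 [ 1.6  7.9 -0.7]
0.9 [ 1.8  9.3 -1.5]
0.75 [ 2.  10.6 -2.5]
0.6 [ 2.2 11.7 -3.7]
0.45 [ 2.3 12.6 -5.1]
0.3 [ 2.5 13.3 -6.5]
0.2 [ 2.5 13.6 -7.6]
0.1 [ 2.6 13.8 -8.6]
0 [ 2.6 14.  -9.7]
-0.05 [  2.6  14.  -10.2]
```

View pics/s2c.png

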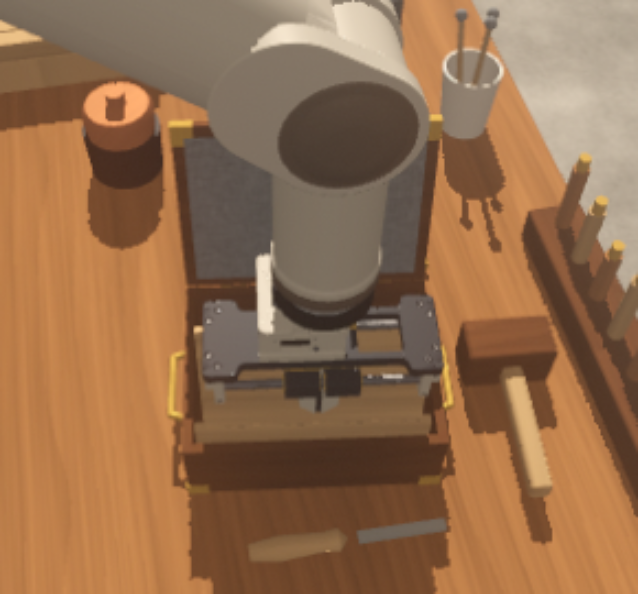

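The picture shows the shut fingertips just in front of the flap at (320,400), centred, with the body above the flap edge. Now I'll push it over along the arc.

Call:
play_rows --motion "0.5 3 0.2 0 0 0 0; 1.1 4.8 0.2 0 0 0 0; 1.3 5.7 0 0 0 0 0; 1.4 6.5 -0.1 0 0 0 0; 1.5 7.2 -0.4 0 0 0 0; 1.6 7.9 -0.7 0 0 0 0; 1.7 8.6 -1.1 0 0 0 0; 1.8 9.3 -1.5 0 0 0 0; 1.9 10 -2 0 0 0 0; 2 10.6 -2.5 0 0 0 0"

```text
t: 4.15
tool_pos: [0.5834, 0.0916, 0.1511]
tool_rot: [-3.141, 0.0, 1.416]
contact_force: [1.0, -2.8, 0.8]
width: 0.004
grasp_force: 0.8
```

Call:
play_rows --motion "0.1 0.5 -0.6 0 0 0 0; 0.2 1.0 -1.2 0 0 0 0; 0.3 1.4 -1.9 0 0 0 0; 0.3 1.8 -2.6 0 0 0 0; 0.4 2.1 -3.3 0 0 0 0; 0.4 2.4 -4.0 0 0 0 0; 0.4 2.5 -4.6 0 0 0 0; 0.4 2.6 -5.2 0 0 0 0; 0.4 2.7 -5.8 0 0 0 0; 0.4 2.8 -6.4 0 0 0 0"

```text
t: 5.4
tool_pos: [0.5878, 0.1193, 0.0874]
tool_rot: [3.141, -0.0, 1.416]
contact_force: [1.3, 1.4, 0.4]
width: 0.007
grasp_force: 0.7
```

Call:
play_rows --motion "0 0 -0.4 0 0 0 0; 0 0 -0.7 0 0 0 0; 0 0 -1 0 0 0 0; 0 0 -1.3 0 0 0 0; 0 0 -1.6 0 0 0 0; 0 0 -1.6 0 0 0 0; 0 0 -1.6 0 0 0 0"

```text
t: 6.28
tool_pos: [0.5877, 0.1193, 0.0768]
tool_rot: [3.142, -0.001, 1.416]
contact_force: [-14.8, -0.6, 38.5]
width: 0.004
grasp_force: 19.8
```

Call:
play_rows --motion "0 0 3 0 0 0 0; -0.5 -2 8 0 0 0 0; -1 -4 14 0 0 0 0; -1 -4 20 0 0 0 0; -1 -4 26 0 0 0 0; -1 -4 32 0 0 0 0; -1 -4 33 0 0 0 0"

```text
t: 7.15
tool_pos: [0.5795, 0.0787, 0.4069]
tool_rot: [3.134, -0.003, 1.415]
contact_force: [0.6, -0.2, -1.1]
width: 0.004
grasp_force: 0.0
```

```bash
python3 - <<'E'
from h import *
o=readout.get_obs();print(o['tool_pos'],o['contact_force'])
a=snap('side','s3.png')['color'];b=snap('top','t3.png')['color']
cv2.imwrite('pics/c3.png',np.hstack([cv2.resize(i,None,fx=1.6,fy=1.6) for i in (a[80:330,200:440],b[110:360,240:490])])[:,:,::-1])
E
```

```text
[0.57953585 0.07873258 0.40690762] [ 0.55405768 -0.17300106 -1.08647681]
```

View pics/c3.png

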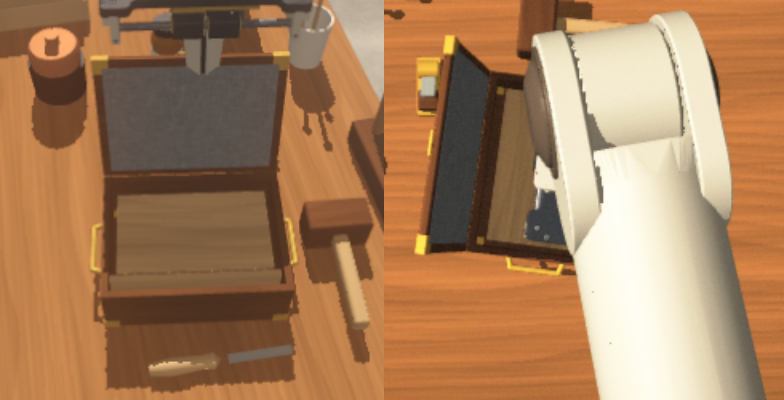

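The flap lies flat (pale board at (195,235)), the lid is still open, and the case looks unmoved. Next I move over and behind the lid.

Call:
play_rows --motion "0.9 5.5 0 0 0 0 0; 1.8 11 0 0 0 0 0; 2.7 17 0 0 0 0 0; 3.6 22.5 0 0 0 0 0; 3.6 22.5 -5 0 0 0 0; 3.6 22.5 -10 0 0 0 0; 3.6 22.5 -15 0 0 0 0; 3.6 22.5 -15.5 0 0 0 0; 3.6 22.5 -15.5 0 0 0 0"

```text
t: 8.38
tool_pos: [0.6136, 0.304, 0.2464]
tool_rot: [-3.141, 0.001, 1.416]
contact_force: [0.5, -0.0, 0.6]
width: 0.004
grasp_force: 0.0
```

```bash
python3 - <<'E'
from h import *
o=readout.get_obs();p=o['tool_pos'];print(p,o['contact_force'])
for a in [1.83,1.7,1.57,1.45,1.3,1.15,1.,.85,.7,.55,.4,.25,.1,0,-.03]:
    r=.16; y=.1-r*np.cos(a)+.01*np.sin(a)+.0095; z=.0905+r*np.sin(a)+.01*np.cos(a)
    if a>1.57: y=.1-.2*np.cos(a)+.01*np.sin(a)+.0095; z=.2505
    w=np.array([.580+.1594*y,.082+.987*y,z]); print(a,np.round((w-p)*100,1))
E
```

```text
[0.61362894 0.30396824 0.24644891] [ 0.47288629 -0.03432073  0.61295098]
1.83 [-0.6 -5.4  0.4]
1.7 [-1.  -7.9  0.4]
1.57 [ -1.5 -10.4   0.4]
1.45 [ -1.8 -12.3   0.4]
1.3 [ -2.1 -14.7   0.1]
1.15 [ -2.5 -16.9  -0.6]
1.0 [ -2.9 -19.1  -1.6]
0.85 [ -3.2 -21.1  -2.9]
0.7 [ -3.5 -22.8  -4.5]
0.55 [ -3.7 -24.3  -6.4]
0.4 [ -3.9 -25.6  -8.4]
0.25 [ -4.  -26.4 -10.7]
0.1 [ -4.1 -27.  -13. ]
0 [ -4.2 -27.2 -14.6]
-0.03 [ -4.2 -27.2 -15.1]
```

Call:
play_rows --motion "-0.3 -3 0.4 0 0 0 0; -0.6 -5.4 0.4 0 0 0 0; -0.8 -6.6 0.4 0 0 0 0; -1 -7.8 0.4 0 0 0 0; -1.2 -9 0.4 0 0 0 0; -1.5 -10.3 0.4 0 0 0 0; -1.6 -11.4 0.4 0 0 0 0; -1.8 -12.3 0.4 0 0 0 0; -2 -13.5 0.2 0 0 0 0; -2.1 -14.7 0.1 0 0 0 0; -2.3 -15.8 -0.2 0 0 0 0; -2.5 -16.9 -0.6 0 0 0 0"

```text
t: 9.88
tool_pos: [0.5883, 0.1342, 0.2403]
tool_rot: [-3.141, 0.0, 1.416]
contact_force: [-0.4, 2.9, 0.3]
width: 0.009
grasp_force: 1.4
```

Call:
play_rows --motion "-0.2 -1.1 -0.5 0 0 0 0; -0.4 -2.2 -1 0 0 0 0; -0.6 -3.2 -1.6 0 0 0 0; -0.7 -4.2 -2.3 0 0 0 0; -0.9 -5.1 -3.1 0 0 0 0; -1 -5.9 -3.9 0 0 0 0; -1.1 -6.7 -4.8 0 0 0 0; -1.2 -7.4 -5.8 0 0 0 0; -1.3 -8.1 -6.8 0 0 0 0; -1.4 -8.7 -7.8 0 0 0 0"

```text
t: 11.12
tool_pos: [0.5744, 0.0478, 0.1619]
tool_rot: [-3.141, -0.0, 1.416]
contact_force: [-0.2, 2.5, 0.7]
width: 0.003
grasp_force: 0.8
```

Call:
play_rows --motion "-0.1 -0.4 -1 0 0 0 0; -0.1 -0.8 -2.1 0 0 0 0; -0.2 -1.1 -3.2 0 0 0 0; -0.2 -1.4 -4.4 0 0 0 0; -0.3 -1.5 -5.4 0 0 0 0; -0.3 -1.6 -6.1 0 0 0 0; -0.3 -1.6 -6.4 0 0 0 0; -0.3 -1.6 -6.7 0 0 0 0; -0.3 -1.6 -6.7 0 0 0 0"

```text
t: 12.25
tool_pos: [0.572, 0.0321, 0.1004]
tool_rot: [3.141, -0.001, 1.416]
contact_force: [-15.4, -1.2, 39.1]
width: 0.001
grasp_force: 19.4
```

Pressed home at z = 0.1004 (the lid's nominal shut top is 0.1005). I'll lift clear and check.

Call:
play_rows --motion "0 0 2 0 0 0 0; 0 0 6 0 0 0 0; 0 0 12 0 0 0 0; 0 0 18 0 0 0 0; 0 0 24 0 0 0 0; -4 4 28 0 0 0 0; -8 8 30 0 0 0 0; -8 8 30 0 0 0 0"

```text
t: 13.25
tool_pos: [0.49, 0.1166, 0.398]
tool_rot: [3.139, -0.004, 1.423]
contact_force: [0.6, -0.4, 0.6]
width: 0.002
grasp_force: 0.0
```

```bash
python3 - <<'E'
from h import *
a=snap('side','s4.png')['color'];b=snap('top','t4.png')['color']
cv2.imwrite('pics/c4.png',np.hstack([cv2.resize(i,None,fx=1.6,fy=1.6) for i in (a[80:330,200:440],b[110:360,240:490])])[:,:,::-1])
E
```

```text
(no output)
```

View pics/c4.png

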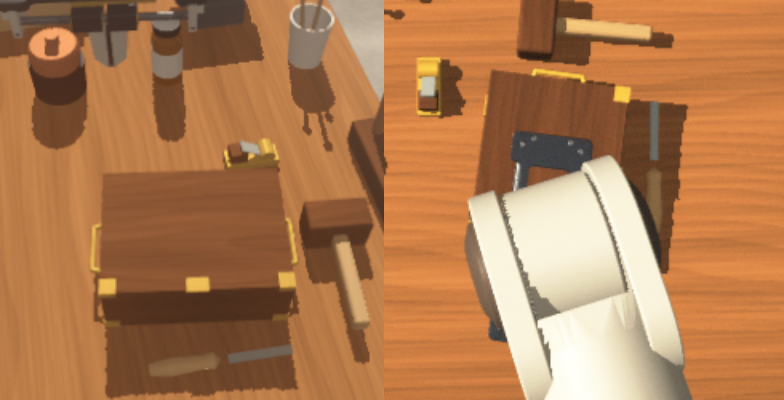

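The lid is flat on the rim (front edge (107-287, 285) in the side half), the case and tools are where they were, and the arm is clear. I'm handing it in.

```bash
python3 -c "
from rig import job;print(job.job_done())"
```

```text
the job is handed in; nothing more can be done
None
```

The flap is folded flat and the lid pressed shut over it, with no visible shift of the case, tools or jars in the last pictures; the job is handed in, but no verdict came back.

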